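# Load a model-building module under a spring hold-down flap

## Robot

A 6-joint arm with a two-finger parallel gripper is mounted at the origin on the work surface. World frame = base frame: x ahead of the robot, y to its left, z up, the work surface at z = 0. Lengths are in mm, angles in rad, forces in N, time in s.
With the tool pointing down it reaches from about 325 to 900 mm from the base axis. Payload 6.1 kg.
Tool frame: the origin (TCP) lies at the very end of the fingers, on their centre line; the grasp point (between the pads) lies 19 mm behind it; z points along the fingers, y is the line along which they close (so a half turn about z gives the same grasp; the last joint's range is limited). The gripper opens to 85 mm and grips with 20 to 120 N. Pads are 22 mm wide; open, the fingers measure 114 mm over their backs; the gripper's body (76 mm by 85 mm) begins 54 mm behind the grasp point. The pads swing forward as they close: fully open they stand 13 mm farther back than shut.
Start: joints at [1.083, 0.22, 1.526, -0, 1.395, -0.126], TCP at [221.222, 584.531, 207.2] pointing down, gripper open.
Joint ranges: [-2.98, 2.98], [-0.91, 2.08], [0.09, 2.57], [-1.24, 4.39], [0.2, 2.65], [-2.68, 2.68]. Speed limits (rad/s): [2.57, 2.57, 3.01, 3.14, 3.14, 3.14].

## Interface

Orientations are given as a unit quaternion [x, y, z, w].
In Python, from cell import env gives the robot as it stands. The module is installed in compiled form; this text tells all that it offers.
- The arm moves only by the shell command python3 -m crank 'ROWS' [FORCE]. ROWS is JSON, a list of rows, each a list of 3 entries, a list of its own where there are three numbers: the shift along the tool's x, y, z in mm, then the turn, a rotation vector about the tool's x, y, z in degrees, then the gripper's target within -1 to 1 (fully open at 1, half-way at 0, shut at -1). In form: [[[tx, ty, tz], [ax, ay, az], grip], ...]. A call has 1 to 12 rows; each row shifts and turns the commanded pose from where the row before left it, along the tool's axes as they then stand; what a row does not reach is not made up. A row lasts 1/10 s, in which the tool goes at most 50 mm and 8.59 degrees, less where a joint would pass 70% of its speed; a pose out of reach is approached as far as the arm can. A call is refused whole if a number of a shift passes 50 or a number of a turn 8.59, either way. A call with a gripper value outside its range is refused whole. The fingers move at their own pace and stop on an object; FORCE is the grip in N (left out, the last holds). Time passes only in rows, so rows that do not move let the fingers close. It gives the time, the measured TCP pose, the force, the opening and the grip force at its end, in the units of the state.
- env.state(): the state, without advancing time (a new reading comes with each control period).
- env.grab_frame(name): name is "scene" or "top"; returns a dict with "frame" (420x560x3 uint8, red, green, blue), "mtx" (3x3 intrinsics, pixels), "k1" (the pictures are not rectified: a ray, as slopes to the right and down, at radius r is drawn at 1 + k1 r^2 times it, then the intrinsics apply), "R" (3x3) and "t" (3): a world point X has camera coordinates R X + t. Camera axes: x right, y down, z forward; pixel columns grow to the right and rows downward; lengths in mm; the calibration is good to about 2 mm. A picture is of the moment at which its call begins. There is no depth.
- env.finish_job(): hands the job in; it is judged then, once.
The state is a dict: "t": time; "joints": joint angles; "joint_velocities": joint speeds; "joint_efforts": joint torques, N m; "eef_pos": TCP position; "tcp_rot": TCP orientation; "wrist_force": force on the tool from outside, world axes, zero at the start; "ft_torque": the same for the moment, N m; "opening": opening from 0.0 (shut) to 1.0 (fully open); "gripper_force": force on a finger pad.
Only numpy, scipy, OpenCV 4.12 (cv2) and the standard library are available. Lean on these libraries where they do the work, as an engineer would, in place of code of your own. Each camera call takes 0.05 s, during which the arm holds its last target. There are 200 camera calls.

## Task

On the gluing jig, press down the orange paddle with one fingertip to swing the spring-closed flap open, and while that fingertip keeps it open, push the white building module along its lane with the other fingertip until its front is beneath the flap and it sits fully home against the end stop. Then let the flap close onto the module so that it is clamped. Only push the module, never lift or tip it, and leave the glue bottle, the blue pot and the cardboard tower where they stand.

Things in the scene. Friction and masses are not known exactly. Their poses are not given: they have to be found in the camera images.
- jig: Gluing jig, fixed: plywood base 245 x 150 x 8 mm. Origin on the table top, below the hinge line; +x: direction to push the module, +y left of it, z up. Base spans x -190..55, y -75..75 mm. The lane is the base top (8 mm up) between two aluminium fences: inner faces at y -12 and -68 mm, x -167..38, tops 20 mm above the table.
- stop (a point): Centre of the face of the aluminium end stop, at jig (38, -40, 25) mm; axes as the jig. The stop is 62 mm wide and 42 mm high above the table. The module's front must rest on this face.
- hinge (a point): Point on the flap's hinge shaft (steel, 8 mm diameter) at jig (0, 0, 52) mm; axes as the jig. The shaft runs along jig x between two posts (12 mm wide, 60 mm high) at jig x -168 and +43 mm.
- flap (a joint): Angle of the orange flap, rad: 0 closed, grows as it opens, stop at 0.95. Lane side: a plate at jig x 5..33, y 0..-62 mm, drooping 0.44 rad below level when closed, a rubber foot beneath it. Closed, it blocks the lane. The module passes at over 0.46 (best 0.55 to 0.85); clamping the module it reads about 0.44. A spring shuts it; some 5 N on the paddle holds it open.
- paddle (a point): Top face of the ribbed orange paddle (one piece with the flap), 40 mm left of the hinge, jig x -87; moves with it. A flat 4 mm plate at jig x -155..-20, y 2..62 mm. It slopes up to the left by 0.26 rad when closed (this point 64 mm above the table); pressed down it slopes 0.44 down at flap value 0.7. A fingertip can slide along it in jig x while holding it down.
- module: White stepped model building, black windows, red roof on its rear part, loose, 0.09 to 0.18 kg, standing in the lane. Origin: centre of its underside; x points to the stop within 0.03 rad. 70 mm long (x), 50 mm wide. The front 40 mm is 36 mm high and goes under the flap; the rear 30 mm is 58 mm high with an upright rear face to push. Fully home its origin is at jig x = +3 mm.
- glue: Green glue bottle, 40 mm diameter, 85 mm high, loose, right of the jig; origin at the centre of its underside. Leave alone.
- pot: Blue ceramic cup, 60 mm diameter, 60 mm high, loose, left of the jig; origin at the centre of its underside. Leave alone.
- tower: Cardboard model tower with a black roof, 45 x 45 x 74 mm, loose, beyond the jig; origin at the centre of its underside. Leave alone.
Not all that is in view belongs to the job. Leave any yellow look-alike of the module alone.

How it is judged:
By the outcome, as a careful person would: the job done as asked, in the order asked, and still so for the second after the job is handed in, with the robot touching nothing.
It also fails if it takes over 35 s, if anything falls off the work surface, if the arm or the gripper's body presses on something with over 40 N, if the wrist force passes 120 N, or if a joint passes its speed limit or range.

## Working session

There is one attempt and no reset: what is moved stays moved. The work goes in short steps, Python scripts to look and compute and a shell command to move; the robot and the scene stay as the last step left them, time stands still between calls to the robot, and variables do not carry over. Pictures are saved under pics/ and viewed, at most 10 in all, crops included, and the job is handed in when it is done.

```bash
mkdir -p pics
python3 - <<'E'
from cell import env
import cv2
for n in("scene","top"):
    f=env.grab_frame(n); cv2.imwrite(f"pics/{n}0.png",f["frame"][:,:,::-1])
    print(n,f["mtx"].tolist(),f["k1"],f["R"].round(4).tolist(),f["t"].round(1).tolist())
print(env.state())
E
```

```text
scene [[422.8541849827705, 0.0, 284.5051795480502], [0.0, 422.8541849827705, 205.3999784534148], [0.0, 0.0, 1.0]] -0.012445273619927925 [[0.7941, 0.6078, 0.0052], [0.5068, -0.6574, -0.5577], [-0.3356, 0.4455, -0.83]] [-507.4, -245.4, 959.9]
top [[415.2673715979312, 0.0, 281.27831819811763], [0.0, 415.2673715979312, 204.91968370872186], [0.0, 0.0, 1.0]] -0.10694565218434789 [[-0.0139, -0.9996, 0.025], [-0.9987, 0.0127, -0.0485], [0.0482, -0.0256, -0.9985]] [49.3, 611.5, 783.0]
{'t': 0.1, 'joints': array([ 1.08287809e+00,  2.21168428e-01,  1.52754710e+00, -1.39210391e-05,
        1.39468168e+00, -1.26061537e-01]), 'joint_velocities': array([-1.07296311e-03, -4.23816831e-03, -1.38787561e-03, -1.81415023e-03,
       -1.48883292e-03,  4.77068127e-05]), 'joint_efforts': array([ 9.37361001e-04, -4.98246682e+01, -3.90544796e+01, -2.11598540e-04,
        5.68788353e-03,  3.28464637e-05]), 'eef_pos': array([220.95598185, 583.99070464, 206.16888154]), 'tcp_rot': array([ 1.79941569e-01,  9.83676887e-01, -8.62165557e-04, -2.66128783e-04]), 'wrist_force': array([-0.21968338, -0.24902353,  0.65404614]), 'ft_torque': array([-0.01739899,  0.02373454,  0.04219321]), 'gripper_force': 0.0, 'opening': 1.0030927975660717}
```

View pics/scene0.png

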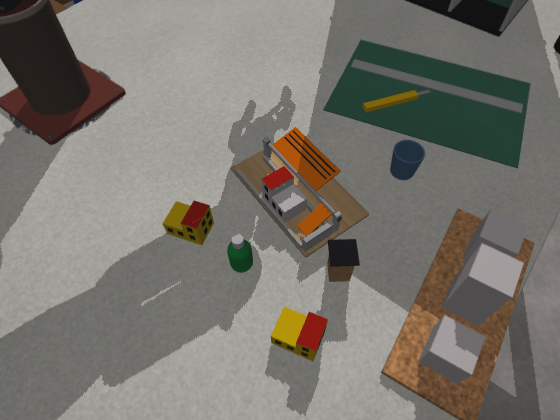

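View pics/top0.png

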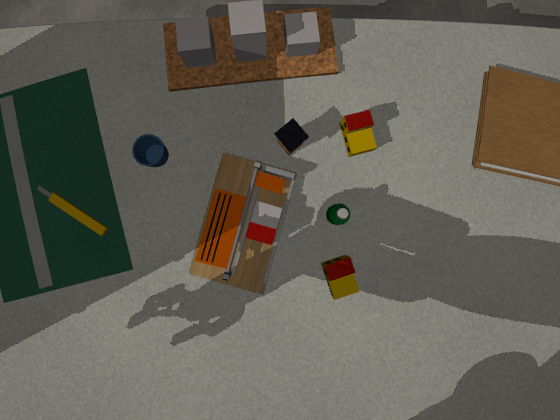

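The white module with its red roof is in the lane, at top (264,222) and scene (285,190). Two yellow look-alikes could be mistaken for it: top (358,132) = scene (299,333), and top (340,277) = scene (189,221). The jig base corners in top are about (223,154), (298,172), (265,293) and (190,273). I choose the white one and will check it in a crop.

```bash
cat > h.py <<'E'
import numpy as np, cv2
from cell import env
def D(f): return np.array([f["k1"],0,0,0,0],float)
def ray(f,uv):
    p=cv2.undistortPoints(np.array([[uv]],float),f["mtx"],D(f))[0,0]
    R=f["R"]; return -R.T@f["t"], R.T@np.array([p[0],p[1],1])
def onz(f,uv,z):
    c,d=ray(f,uv); return (c+d*(z-c[2])/d[2])
def proj(f,X):
    return cv2.projectPoints(np.array(X,float).reshape(-1,1,3),cv2.Rodrigues(f["R"])[0],f["t"],f["mtx"],D(f))[0][:,0]
E
python3 - <<'E'
from h import *
f=env.grab_frame("top"); g=env.grab_frame("scene")
c=f["frame"][140:305,175:315,::-1]
a=cv2.resize(c,None,fx=3.5,fy=3.5,interpolation=cv2.INTER_CUBIC)
b=cv2.resize(g["frame"][120:262,225:375,::-1],(400,379),interpolation=cv2.INTER_CUBIC)
b=cv2.resize(b,(310,294))
o=np.zeros((578,800,3),np.uint8); o[:578,:490]=a[:578]; o[:294,490:]=b
cv2.imwrite("pics/crop1.png",o)
for uv in [(223,154),(298,172),(265,293),(190,273)]: print(onz(f,uv,8).round(1))
print(-f["R"].T@f["t"], -g["R"].T@g["t"])
E
```

```text
[713.1 153.1   8. ]
[676.2   7.6   8. ]
[443.3  74.7   8. ]
[483.5 218.5   8. ]
[573.71268003  61.60187147 810.27678424] [ 849.3773245  -280.45789089  662.54207171]
```

View pics/crop1.png

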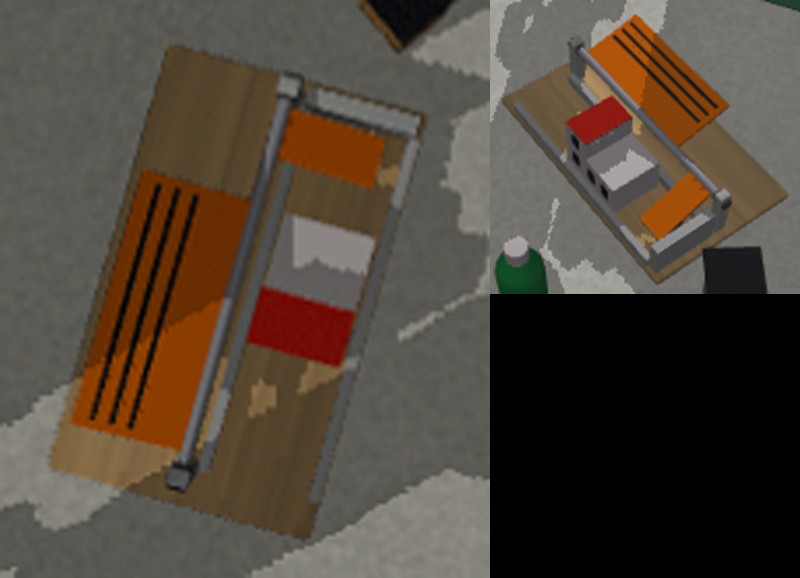

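The crop confirms the white module with its red roof. Its tall part is at the rear and its front faces the flap and stop at the top of the top view. Next I fit the jig pose and the module's rear face.

```bash
cat >> h.py <<'E'
import json,os
if os.path.exists("jig.json"):
    a,ox,oy=json.load(open("jig.json")); C=np.array([[np.cos(a),-np.sin(a)],[np.sin(a),np.cos(a)]]); O=np.array([ox,oy])
    def tojig(p): return C.T@(np.array(p)[:2]-O)
    def toworld(q): return C@np.array(q)+O
def where():
    s=env.state(); R=__import__("scipy.spatial.transform",fromlist=["x"]).Rotation.from_quat(s["tcp_rot"]).as_matrix()
    d=np.r_[C.T@R[:2,0],0]; print("t",s["t"],"jig",tojig(s["eef_pos"]).round(1),"z",s["eef_pos"][2].round(1),"tool x in jig deg",np.degrees(np.arctan2(d[1],d[0])).round(2),"tilt",R[:,2].round(3),"F",(C.T@s["wrist_force"][:2]).round(1),s["wrist_force"][2].round(1),"open",round(s["opening"],3))
    return s,R
E
python3 - <<'E'
from h import *
f=env.grab_frame("top"); g=env.grab_frame("scene")
cr=lambda u,v:(u/3.5+175-.35,v/3.5+140-.35)
W=np.array([onz(f,cr(*p),8)[:2] for p in [(168,44),(425,113),(310,540),(50,468)]])
J=np.array([(55,75),(55,-75),(-190,-75),(-190,75)],float)
wc,jc=W.mean(0),J.mean(0); H=(J-jc).T@(W-wc); a=np.arctan2(H[0,1]-H[1,0],H[0,0]+H[1,1])
Rm=np.array([[np.cos(a),-np.sin(a)],[np.sin(a),np.cos(a)]]); O=wc-Rm@jc
json.dump([a,*O],open("jig.json","w"))
print("jig",np.degrees(a),O,"res",(W-(J@Rm.T+O)).round(1).tolist())
import h,importlib; importlib.reload(h)
def red(F,roi):
    im=F["frame"].astype(int); m=((im[...,0]>90)&(im[...,1]<45)&(im[...,2]<45)).astype(np.uint8); z=np.zeros_like(m); x0,x1,y0,y1=roi; z[y0:y1,x0:x1]=m[y0:y1,x0:x1]
    c=max(cv2.findContours(z,0,2)[0],key=cv2.contourArea); return cv2.boxPoints(cv2.minAreaRect(c))
for n,F,roi in (("top",f,(235,290,205,260)),("scene",g,(255,300,160,200))):
    b=red(F,roi); print(n,b.round(1).tolist(),[h.tojig(onz(F,p,66)).round(1).tolist() for p in b])
print("hinge posts top", [h.tojig(onz(f,cr(*p),60)).round(1) for p in [(290,85),(180,475)]])
s,_=h.where(); print("pot",h.tojig(onz(f,(150,150),30)))
t=h.toworld((-135,3)); print("target world",t)
E
```

```text
jig -15.933736006349145 [644.23319581  97.42211467] res [[-1.1, -0.7], [-0.2, 1.1], [0.6, 0.6], [0.7, -1.1]]
top [[244.8000030517578, 237.1999969482422], [249.1999969482422, 221.60000610351562], [276.1000061035156, 229.3000030517578], [271.6000061035156, 244.89999389648438]] [[-91.1, -14.5], [-62.1, -14.8], [-62.8, -64.7], [-91.8, -64.3]]
scene [[261.6000061035156, 178.39999389648438], [285.3999938964844, 164.60000610351562], [292.3999938964844, 176.6999969482422], [268.70001220703125, 190.5]] [[-89.3, -63.6], [-89.5, -10.8], [-59.7, -17.3], [-60.2, -68.9]]
hinge posts top [array([42.8, -1.2]), array([-166.3,    0.3])]
t 0.3 jig [-540.5  352.1] z 206.8 tool x in jig deg 175.2 tilt [-0.    -0.001 -1.   ] F [-0.1  0.7] 0.3 open 1.0
pot [ 19.2058177  205.81282385]
target world [515.2434945  137.36778975]
```

Module rear face is at jig x ≈ -90.5, so it has about 58 mm to travel. I go above the pressing spot at jig (-125, 2).

```bash
python3 -m crank '[[[0,0,0],[0,0,-4.8],0.75],[[-20,-17,0],[0,0,0],0.75],[[-35,-30,0],[0,0,0],0.75],[[-40,-34,0],[0,0,0],0.75],[[-40,-34,0],[0,0,0],0.75],[[-40,-34,0],[0,0,0],0.75],[[-40,-34,0],[0,0,0],0.75],[[-40,-34,0],[0,0,0],0.75],[[-40,-34,0],[0,0,0],0.75],[[-40,-34,0],[0,0,0],0.75],[[-35,-30,0],[0,0,0],0.75],[[-25,-21,0],[0,0,0],0.75]]' && python3 -m crank '[[[-20,-14,30],[0,0,0],0.75],[[0,0,30],[0,0,0],0.75],[[0,0,20],[0,0,0],0.75],[[0,0,10],[0,0,0],0.75],[[0,0,0],[0,0,0],0.75],[[0,0,0],[0,0,0],0.75]]'
python3 - <<'E'
from h import *
s,R=where()
fs=[env.grab_frame(n)for n in("top","scene")]
f,g=fs
o=np.hstack([cv2.resize(f["frame"][140:305,165:315,::-1],(400,440)),cv2.resize(g["frame"][80:245,225:375,::-1],(400,440))])
cv2.imwrite("pics/over.png",o)
E
```

```text
t: 1.5
eef_pos: [500.5, 164.9, 207.5]
tcp_rot: [0.139, 0.99, -0.0, 0.0]
wrist_force: [-0.1, 1.6, 0.8]
opening: 0.878
gripper_force: 0.0
t: 2.1
eef_pos: [515.1, 148.9, 118.2]
tcp_rot: [0.138, 0.99, 0.0, 0.001]
wrist_force: [-0.7, -0.1, -0.4]
opening: 0.879
gripper_force: 0.0
t 2.1 jig [-138.3   14.1] z 118.2 tool x in jig deg -179.97 tilt [ 0.001  0.    -1.   ] F [-0.7 -0.3] -0.4 open 0.879
```

View pics/over.png

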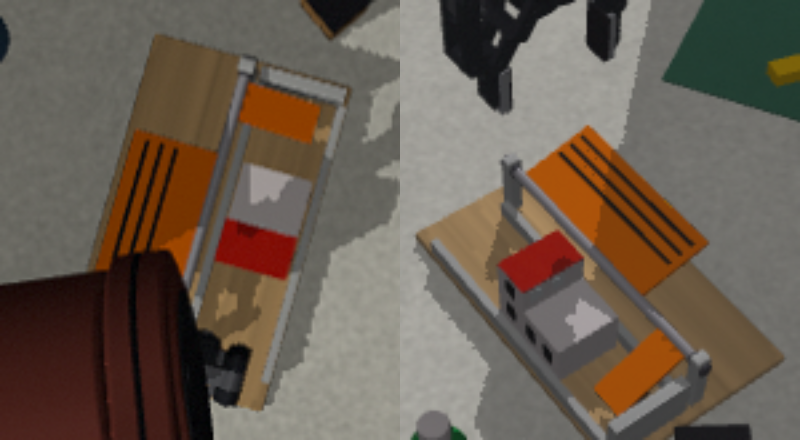

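The fingers hang clear: in the scene crop the lane fingertip is at (500,110) and the paddle fingertip at (605,58), and the module is unmoved. I work out the real fingertip height and y from those pixels.

Run:
```python
from h import *
g=env.grab_frame("scene")
for uv in[(262.5,121.2),(301.9,101.7)]:
    for z in (118,122,126,130,134): print(uv,z,tojig(onz(g,uv,z)).round(1))
```

```text
(262.5, 121.2) 118 [-160.2   -9.7]
(262.5, 121.2) 122 [-156.8  -11.9]
(262.5, 121.2) 126 [-153.4  -14.1]
(262.5, 121.2) 130 [-150.   -16.3]
(262.5, 121.2) 134 [-146.6  -18.5]
(301.9, 101.7) 118 [-158.2   78.2]
(301.9, 101.7) 122 [-154.8   75.4]
(301.9, 101.7) 126 [-151.4   72.6]
(301.9, 101.7) 130 [-148.    69.7]
(301.9, 101.7) 134 [-144.7   66.9]
```

Run:
```python
from h import *
s,R=where()
g=env.grab_frame("scene")
im=cv2.resize(g["frame"][60:180,225:345,::-1],(600,600),interpolation=cv2.INTER_CUBIC)
for off,col in((44.5,(0,0,255)),(-44.5,(0,255,0))):
  for up in (0,10):
    for dx in(-11,11):
      p=s["eef_pos"]+R[:,1]*off-R[:,2]*up+R[:,0]*dx
      q=proj(g,p)[0]; q=(q-[225,60])*5; cv2.circle(im,(int(q[0]),int(q[1])),4,col,-1 if up else 1)
cv2.imwrite("pics/tips.png",im)
```

```text
t 2.25 jig [-137.8   14.3] z 118.8 tool x in jig deg -179.97 tilt [ 0.003  0.    -1.   ] F [ 0.4 -0.3] -0.2 open 0.875
```

View pics/tips.png

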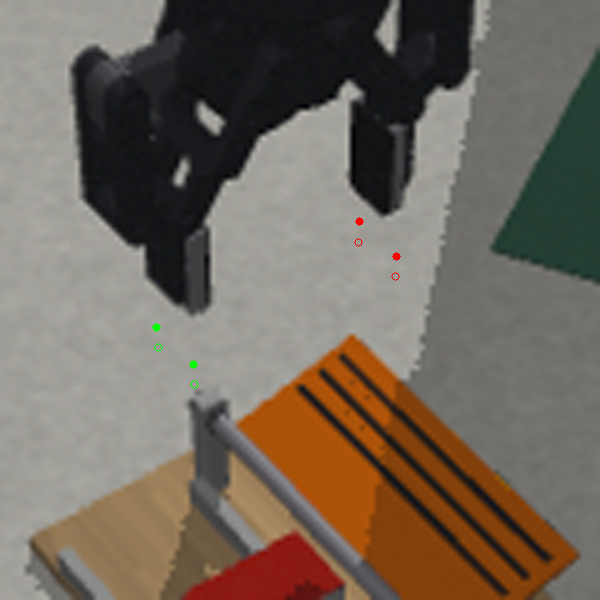

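The drawn points (expected tips) lie about 60-70 px (≈30 mm if vertical) below the real tips at (187,310) and (387,213), so the tips are higher or farther back than TCP. I check with the top view.

Run:
```python
from h import *
s,R=where()
f=env.grab_frame("top")
x0,y0=225,245
im=cv2.resize(f["frame"][y0:y0+60,x0:x0+60,::-1],(600,600),interpolation=cv2.INTER_CUBIC)
for up,col in((0,(0,255,0)),(13,(255,255,0)),(30,(0,0,255))):
    for dx in(-11,11):
     for off in (-44.5,):
      p=s["eef_pos"]+R[:,1]*off-R[:,2]*up+R[:,0]*dx
      q=(proj(f,p)[0]-[x0,y0])*10; cv2.circle(im,(int(q[0]),int(q[1])),5,col,-1)
cv2.imwrite("pics/tips2.png",im)
```

```text
t 2.3 jig [-138.    14.2] z 118.7 tool x in jig deg -179.97 tilt [ 0.002  0.    -1.   ] F [0.2 0.2] -0.4 open 0.876
```

View pics/tips2.png

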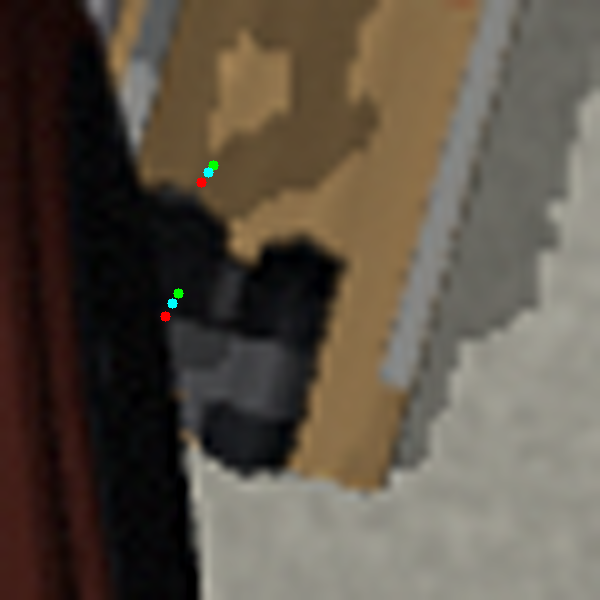

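```bash
python3 -m crank '[[[-14,-12,15],[0,0,0],0.75],[[0,0,15],[0,0,0],0.75],[[0,0,10],[0,0,0],0.75],[[0,0,0],[0,0,0],0.75],[[0,0,0],[0,0,0],0.75]]' >/dev/null
python3 - <<'E'
from h import *
s,R=where()
g=env.grab_frame("scene")
im=cv2.resize(g["frame"][80:230,225:375,::-1],(750,600),interpolation=cv2.INTER_CUBIC)
cv2.imwrite("pics/low.png",im)
E
```

```text
t 2.85 jig [-125.4    1.9] z 76.9 tool x in jig deg -179.98 tilt [-0.001  0.    -1.   ] F [ 0.8 -0.2] 1.0 open 0.877
```

View pics/low.png

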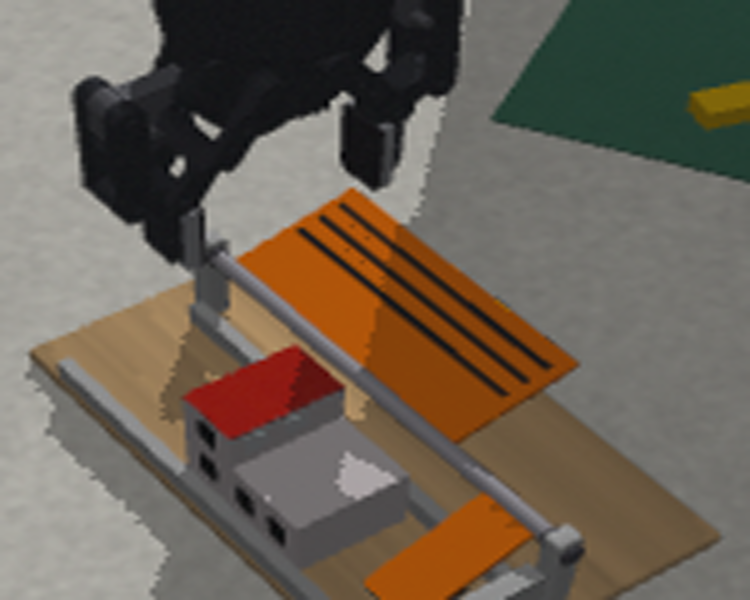

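Run:
```python
from h import *
g=env.grab_frame("scene")
for uv in[(260.6,145.5),(300,126.75)]:
    for z in (70,80,90,100,110): print(uv,z,tojig(onz(g,uv,z)).round(1))
```

```text
(260.6, 145.5) 70 [-151.2  -22.6]
(260.6, 145.5) 80 [-143.5  -27.4]
(260.6, 145.5) 90 [-135.9  -32.2]
(260.6, 145.5) 100 [-128.3  -37. ]
(260.6, 145.5) 110 [-120.6  -41.8]
(300, 126.75) 70 [-145.7   66.2]
(300, 126.75) 80 [-138.1   59.9]
(300, 126.75) 90 [-130.6   53.6]
(300, 126.75) 100 [-123.1   47.3]
(300, 126.75) 110 [-115.5   41. ]
```

Both tips are consistent with jig x ≈ -122, y ≈ -39/+44, roughly 25 mm above the TCP. I descend gently until contact.

```bash
for i in 1; do python3 -m crank '[[[0,0,8],[0,0,0],0.75],[[0,0,8],[0,0,0],0.75],[[0,0,4],[0,0,0],0.75],[[0,0,0],[0,0,0],0.75]]' | grep -E "eef|wrist"; python3 -m crank '[[[0,0,5],[0,0,0],0.75],[[0,0,0],[0,0,0],0.75]]'| grep -E "eef|wrist"; python3 -m crank '[[[0,0,5],[0,0,0],0.75],[[0,0,0],[0,0,0],0.75]]'| grep -E "eef|wrist"; done
```

```text
eef_pos: [523.7, 133.1, 56.0]
wrist_force: [-0.1, 0.4, -0.2]
eef_pos: [524.3, 133.2, 51.6]
wrist_force: [-0.3, -0.0, 1.0]
eef_pos: [524.2, 133.1, 46.6]
wrist_force: [-0.7, 0.2, -0.5]
```

```bash
for i in 1; do python3 -m crank '[[[0,0,5],[0,0,0],0.75],[[0,0,0],[0,0,0],0.75]]' | grep -E "eef|wrist"; python3 -m crank '[[[0,0,5],[0,0,0],0.75],[[0,0,0],[0,0,0],0.75]]'| grep -E "eef|wrist"; python3 -m crank '[[[0,0,5],[0,0,0],0.75],[[0,0,0],[0,0,0],0.75]]'| grep -E "eef|wrist"; done
python3 - <<'E'
from h import *
s,R=where()
g=env.grab_frame("scene")
im=cv2.resize(g["frame"][80:230,225:375,::-1],(750,600),interpolation=cv2.INTER_CUBIC)
cv2.imwrite("pics/press.png",im)
E
```

```text
eef_pos: [524.2, 133.2, 41.5]
wrist_force: [0.6, -0.3, -0.0]
eef_pos: [524.1, 133.2, 36.4]
wrist_force: [1.0, 0.4, -0.7]
eef_pos: [524.9, 133.3, 32.0]
wrist_force: [1.0, -0.5, 2.0]
t 4.35 jig [-124.6    1.7] z 32.0 tool x in jig deg 180.0 tilt [ 0.  0. -1.] F [ 1.1 -0.2] 2.0 open 0.879
```

View pics/press.png

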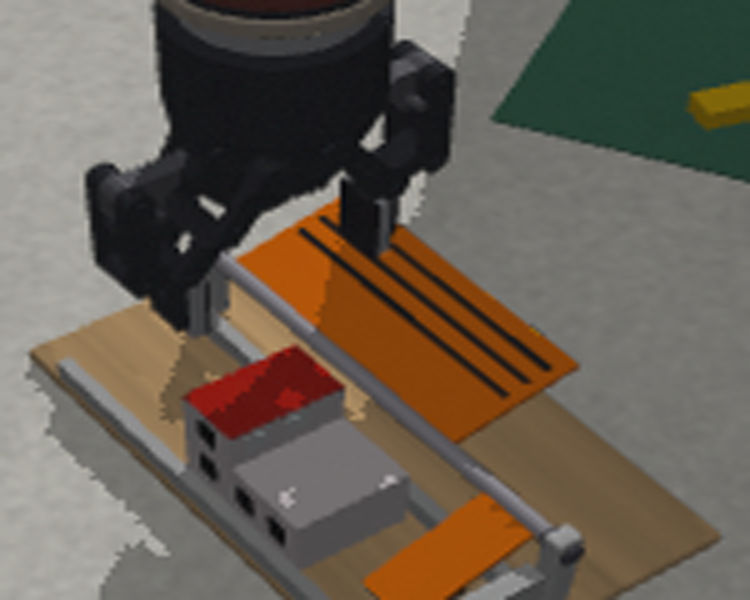

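Contact with the paddle is just made: paddle tip at (372,250), lane tip at (185,325) inside the lane behind the module. I press about 28 mm for a flap value near 0.63.

```bash
python3 -m crank '[[[0,0,4],[0,0,0],0.75],[[0,0,4],[0,0,0],0.75],[[0,0,4],[0,0,0],0.75],[[0,0,4],[0,0,0],0.75],[[0,0,4],[0,0,0],0.75],[[0,0,4],[0,0,0],0.75],[[0,0,4],[0,0,0],0.75],[[0,0,0],[0,0,0],0.75],[[0,0,0],[0,0,0],0.75]]' >/dev/null
python3 - <<'E'
from h import *
s,R=where()
g=env.grab_frame("scene")
im=cv2.resize(g["frame"][100:250,235:385,::-1],(750,600),interpolation=cv2.INTER_CUBIC)
# expected flap tip corners for several angles
for v,c in((0.46,(255,0,0)),(0.6,(0,255,0)),(0.75,(255,0,255))):
    th=v-0.44
    for x in(5,33):
        w=toworld((x,-62*np.cos(th))); q=(proj(g,[*w,52+62*np.sin(th)])[0]-[235,100])*[5,4]; cv2.circle(im,tuple(int(k) for k in q),3,c,-1)
cv2.imwrite("pics/down.png",im)
E
```

```text
t 5.3 jig [-124.6    1.1] z 4.1 tool x in jig deg 180.0 tilt [-0.    -0.001 -1.   ] F [ 2.3 -1.6] 4.9 open 0.874
```

View pics/down.png

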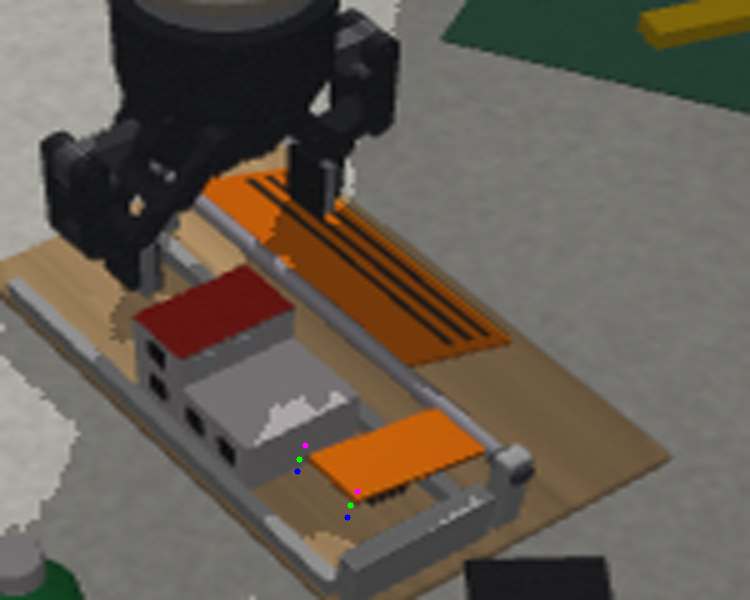

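The flap is up, its near corners at (310,455) and (360,502), which is about 0.63 and clear of the module. The lane fingertip at (140,290) is behind the module. I push forward while holding it open.

```bash
python3 -m crank '[[[-5,0,0],[0,0,0],0.75],[[-5,0,0],[0,0,0],0.75],[[-5,0,0],[0,0,0],0.75],[[-4,0,0],[0,0,0],0.75],[[-4,0,0],[0,0,0],0.75],[[-4,0,0],[0,0,0],0.75],[[-4,0,0],[0,0,0],0.75],[[-4,0,0],[0,0,0],0.75],[[-4,0,0],[0,0,0],0.75],[[-4,0,0],[0,0,0],0.75],[[0,0,0],[0,0,0],0.75]]' >/dev/null
cat >> h.py <<'E'
def roof(g):
    im=g["frame"].astype(int); m=((im[...,0]>70)&(im[...,1]<40)&(im[...,2]<40)).astype(np.uint8)
    z=np.zeros_like(m); z[150:240,250:345]=m[150:240,250:345]
    c=max(cv2.findContours(z,0,2)[0],key=cv2.contourArea).reshape(-1,2)
    q=np.array([tojig(onz(g,p,66)) for p in c]); print("roof x",np.percentile(q[:,0],[2,98]).round(1),"y",np.percentile(q[:,1],[2,98]).round(1),"n",len(q))
E
python3 -c "
from h import *
where(); roof(env.grab_frame('scene'))"
```

```text
t 6.45 jig [-80.8   1.6] z 4.4 tool x in jig deg 179.99 tilt [ 0.001 -0.    -1.   ] F [-2.3  2. ] 3.8 open 0.873
roof x [-67.9 -38.7] y [-64.1 -15.6] n 42
```

```bash
python3 -m crank '[[[-4,0,0],[0,0,0],0.75],[[-4,0,0],[0,0,0],0.75],[[-4,0,0],[0,0,0],0.75],[[-4,0,0],[0,0,0],0.75],[[-4,0,0],[0,0,0],0.75],[[-4,0,0],[0,0,0],0.75],[[-4,0,0],[0,0,0],0.75],[[-2,0,0],[0,0,0],0.75],[[0,0,0],[0,0,0],0.75]]' >/dev/null; python3 -c "
from h import *
where(); roof(env.grab_frame('scene'))"; for i in 1; do python3 -m crank '[[[-2,0,0],[0,0,0],0.75],[[0,0,0],[0,0,0],0.75]]' | grep -E "eef|wrist"; python3 -m crank '[[[-2,0,0],[0,0,0],0.75],[[0,0,0],[0,0,0],0.75]]' | grep -E "eef|wrist"; python3 -c "
from h import *
where(); roof(env.grab_frame('scene'))"; done
```

```text
t 7.4 jig [-51.5   1.6] z 4.2 tool x in jig deg -180.0 tilt [ 0. -0. -1.] F [-2.3  1.4] 4.0 open 0.877
roof x [-38.7  -9.7] y [-64.  -16.2] n 41
eef_pos: [596.7, 112.7, 4.2]
wrist_force: [-3.2, 3.0, 4.4]
eef_pos: [598.8, 112.1, 4.1]
wrist_force: [-2.9, 2.3, 4.2]
t 7.85 jig [-47.7   1.6] z 4.1 tool x in jig deg -180.0 tilt [ 0.  0. -1.] F [-3.5  1.4] 4.2 open 0.876
roof x [-34.8  -6. ] y [-63.9 -16.1] n 37
```

Home is expected when the roof rear reads about -32. I creep on until the force rises.

```bash
for i in 1; do python3 -m crank '[[[-1.5,0,0],[0,0,0],0.75],[[0,0,0],[0,0,0],0.75]]' | grep -E "wrist"; python3 -m crank '[[[-1,0,0],[0,0,0],0.75],[[0,0,0],[0,0,0],0.75]]' | grep -E "wrist"; python3 -c "
from h import *
where(); roof(env.grab_frame('scene'))"; python3 -m crank '[[[-1,0,0],[0,0,0],0.75],[[0,0,0],[0,0,0],0.75]]' | grep -E "wrist";  python3 -c "
from h import *
where(); roof(env.grab_frame('scene'))"; done
```

```text
wrist_force: [-2.9, 3.6, 2.8]
wrist_force: [-2.1, 1.9, 3.9]
t 8.3 jig [-45.2   1.6] z 4.2 tool x in jig deg -180.0 tilt [ 0.  0. -1.] F [-2.6  1.2] 3.9 open 0.879
roof x [-32.7  -3.2] y [-63.8 -16. ] n 39
wrist_force: [-1.8, 3.4, 3.5]
t 8.55 jig [-44.2   1.6] z 4.2 tool x in jig deg -180.0 tilt [ 0. -0. -1.] F [-2.6  2.8] 3.5 open 0.874
roof x [-31.4  -2.4] y [-63.8 -16. ] n 39
```

```bash
for i in 1; do python3 -m crank '[[[-1,0,0],[0,0,0],0.75],[[0,0,0],[0,0,0],0.75]]' | grep -E "wrist";python3 -c "
from h import *
where(); roof(env.grab_frame('scene'))"; python3 -m crank '[[[-1,0,0],[0,0,0],0.75],[[0,0,0],[0,0,0],0.75]]' | grep -E "wrist"; python3 -c "
from h import *
where(); roof(env.grab_frame('scene'))"; done
```

```text
wrist_force: [-3.4, 2.3, 4.3]
t 8.8 jig [-43.1   1.7] z 4.2 tool x in jig deg -179.99 tilt [ 0. -0. -1.] F [-3.9  1.3] 4.3 open 0.871
roof x [-30.2  -1.2] y [-63.7 -15.9] n 39
wrist_force: [-6.2, 3.9, 7.0]
t 9.05 jig [-43.2   1.7] z 4.2 tool x in jig deg 179.99 tilt [-0.002  0.    -1.   ] F [-7.  2.] 7.0 open 0.873
roof x [-30.2  -1.4] y [-63.6 -16. ] n 41
```

It stopped moving (-43.2) and the force is rising, so it is against the stop. One more nudge seats it square, then I back off 5 mm with the flap held and rise slowly to let the flap close.

```bash
python3 -m crank '[[[-1.5,0,0],[0,0,0],0.75],[[0,0,0],[0,0,0],0.75],[[0,0,0],[0,0,0],0.75]]' | grep -E "eef|wrist"; python3 -m crank '[[[3,0,0],[0,0,0],0.75],[[3,0,0],[0,0,0],0.75],[[3,0,0],[0,0,0],0.75],[[0,0,0],[0,0,0],0.75]]' | grep -E "eef|wrist"; python3 -c "
from h import *
where(); roof(env.grab_frame('scene'))"; python3 -m crank '[[[0,0,-3],[0,0,0],0.75],[[0,0,-3],[0,0,0],0.75],[[0,0,-3],[0,0,0],0.75],[[0,0,-3],[0,0,0],0.75],[[0,0,-3],[0,0,0],0.75],[[0,0,-3],[0,0,0],0.75],[[0,0,-5],[0,0,0],0.75],[[0,0,-10],[0,0,0],0.75],[[0,0,-15],[0,0,0],0.75],[[0,0,-20],[0,0,0],0.75],[[0,0,-20],[0,0,0],0.75],[[0,0,-20],[0,0,0],0.75]]' | grep -E "eef|wrist"; python3 -m crank '[[[0,0,-20],[0,0,0],0.75],[[0,0,0],[0,0,0],0.75],[[0,0,0],[0,0,0],0.75]]' | grep -E "eef|wrist"
python3 - <<'E'
from h import *
where(); g=env.grab_frame("scene"); roof(g)
im=cv2.resize(g["frame"][130:280,235:385,::-1],(750,600),interpolation=cv2.INTER_CUBIC)
cv2.imwrite("pics/end.png",im)
E
```

```text
eef_pos: [603.2, 110.9, 4.2]
wrist_force: [-11.9, 5.7, 10.6]
eef_pos: [598.1, 112.5, 5.0]
wrist_force: [4.0, 0.7, 3.7]
t 9.8 jig [-48.5   1.8] z 5.0 tool x in jig deg 179.99 tilt [ 0.003 -0.    -1.   ] F [3.7 1.8] 3.7 open 0.878
roof x [-30.2  -1.2] y [-63.7 -15.9] n 39
eef_pos: [597.2, 112.7, 114.5]
wrist_force: [0.7, -0.2, 0.3]
eef_pos: [597.3, 112.7, 133.2]
wrist_force: [-0.3, 0.2, -0.2]
t 11.35 jig [-49.3   1.8] z 133.2 tool x in jig deg -179.99 tilt [ 0.002  0.    -1.   ] F [-0.4  0.1] -0.2 open 0.881
roof x [-30.2  -1.2] y [-63.6 -16. ] n 38
```

View pics/end.png

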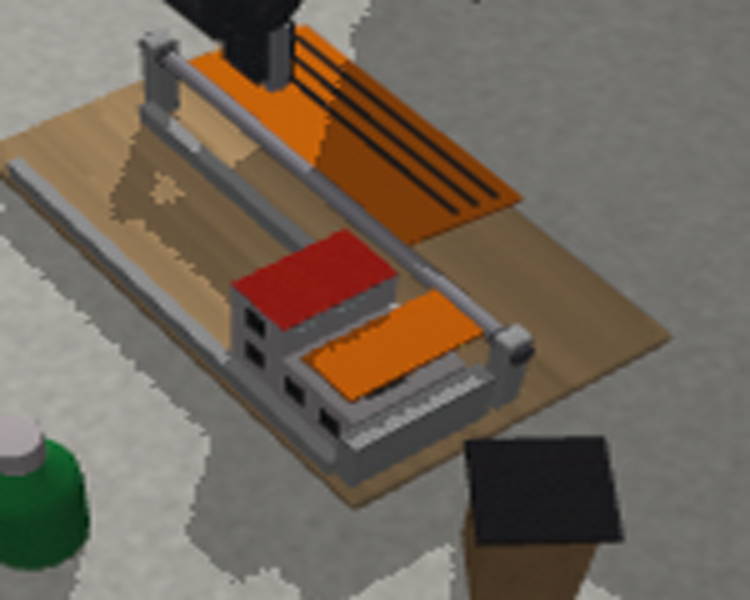

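The module's front is under the flap (350,345) and against the stop (420,410). The flap rests level on the module, the fingers are clear above, and the bottle and tower have not moved. I hand the job in.

```bash
python3 -c "
from cell import env
print(env.finish_job())"
```

```text
the job is handed in; nothing more can be done
None
```

The white module is fully home against the end stop with the flap closed on it and clamping it; the arm is clear, the bottle and tower look undisturbed, the pot was out of the final picture but the arm passed well above it, and the job was handed in at about 11 s.

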